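# Sort the craft things into their trays

## Robot

A 6-joint arm with a two-finger parallel gripper is mounted at the origin on a cart in front of the work surface, level with it; the furniture and walls round the work are solid. World frame = base frame: x ahead of the robot, y to its left, z up, the work surface at z = 0. Lengths are in m, angles in degrees, forces in N, time in s.
With the tool pointing down it reaches from about 0.25 to 0.725 m from the base axis. Payload 9.7 kg.
Tool frame: the origin (TCP) lies midway between the tips of the shut fingers; the grasp point (between the pads) lies 19 mm behind it; z points along the fingers, y is the line along which they close (so a half turn about z gives the same grasp; the last joint's range is limited). The gripper opens to 85 mm and grips with 20 to 120 N. Pads are 22 mm wide; open, the fingers measure 114 mm over their backs; the gripper's body (76 mm by 85 mm) begins 54 mm behind the grasp point. The pads swing forward as they close: fully open they stand 13 mm farther back than shut.
Start: joints at [67.953, 4.979, 10.078, 95.1, 0, 90], TCP at [0.206, 0.51, 0.231] pointing down, gripper open.
Joint ranges: [-179.16, 179.16], [-48.56, 103.87], [-65.8, 70.77], [-126.05, 130.52], [-82.76, 87.17], [-180, 180]. Speed limits (degrees/s): [127.2, 127.2, 147.25, 180, 180, 180].

## Interface

Orientations are given as [roll, pitch, yaw] about the fixed x, y, z axes, in that order (R = Rz(yaw) Ry(pitch) Rx(roll)).
In Python, from workcell import * gives the robot as it stands.
- The arm moves only by the tool servo_tool, never from a script. Its argument "moves" is a list of rows, each a list of 4 numbers: the shift along the world's x, y, z in shares of 0.75 m (1.0 is 0.75 m), then the turn about the world's z in a scale on which 1.0 is 2 pi rad. A call has 1 to 20 rows; each row is the pose to reach, as a shift and turn from the pose commanded when the call began; what a row does not reach only later rows make up. A row lasts 1/12 s, in which the tool goes at most 41.7 mm and 7.16 degrees, less where a joint would pass 70% of its speed; a pose out of reach is approached as far as the arm can. A shift or turn number past 1, either way, is cut back to 1. A call with a gripper value outside its range is refused whole. "claw" is the closure, from 0 (fully open) to 1 (shut), set as the call begins (left out, the last holds). The fingers move at their own pace and stop on an object; "force" is the grip in N (left out, the last holds). Time passes only in rows, so rows that repeat a pose let the fingers close. It gives the time, the measured TCP pose, the force, the opening and the grip force at its end, in the units of the state.
- get_obs(): the state, without advancing time (a new reading comes with each control period).
- camera(name): name is "side" or "top"; returns the picture (400x640x3 uint8, red, green, blue); there is no depth.
- get_calibration(name): a dict with "fx", "fy", "cx", "cy" (pixels), "rvec" (rotation vector, rad) and "tvec" (3), from world to camera coordinates, as OpenCV has them. Camera axes: x right, y down, z forward; pixel columns grow to the right and rows downward; lengths in m; the calibration is good to about 2 mm. A picture is of the moment at which its call begins. get_calibration takes no time and is no camera call.
- job_done(): hands the job in; it is judged then, once.
The state is a dict: "time": time; "q": joint angles; "qd": joint speeds; "joint_efforts": joint torques, N m; "ee_pos": TCP position; "tcp_rot": TCP orientation; "wrist_force": force on the tool from outside, world axes, zero at the start; "torque": the same for the moment, N m; "opening": finger opening in m; "grasp_force": force on a finger pad.
Only numpy, scipy, OpenCV 4.12 (cv2) and the standard library are available. Lean on these libraries where they do the work, as an engineer would, in place of code of your own. Each camera call takes 0.05 s, during which the arm holds its last target. There are 200 camera calls.

## Task

Sort the craft things along the near side of the grey work board into the wooden trays: stand both thread spools upright in the round dish, stand both paint bottles upright in the square tray, and lay the marker flat in the long narrow tray. Each must rest on its tray's floor, not on a rim or on another thing; leave the glue stick and the hand stamp where they are.

Things in the scene. Friction and masses are not known exactly. Their poses are not given: they have to be found in the camera images.
- spool_a: Thread spool with red thread and two cream end flanges, standing upright, 28 mm across and 38 mm high. Origin on its underside, but NOT on its axis: the spool's axis runs through the point 8 mm along the body's own +x from the origin (a loose thread end hangs out on the -x side and cannot be felt). z is up along the axis. Grasp round the flanges at the axis. About 15 g.
- spool_b: Thread spool with yellow thread, same shape and size as the red one: 28 mm across, 38 mm high, standing upright; origin on its underside, the axis 8 mm along its own +x from the origin; z up along the axis.
- paint_small: Small squat paint bottle with orange paint and an orange cap, standing upright, 38 mm across, 75 mm high. Its solid part is the round body up to 62 mm; grasp it round the body below about 45 mm. Origin at the centre of its underside, z up. About 70 g.
- paint_tall: Slim paint bottle with light blue paint and a white cap, standing upright, 34 mm across, 100 mm high. Its solid part is the round body up to 82 mm; grasp it round the body below about 60 mm. Origin at the centre of its underside, z up. About 70 g.
- marker: Marker pen with a white barrel and a blue cap, lying flat, 135 mm long, 17 mm wide, 16 mm high. Origin at the middle of its underside; its length lies along its own y, z is up. Its barrel is round, so a hard push can roll it, and the origin then turns with it. At the start it points roughly away from the robot. Grasp across its width at the middle. About 15 g.
- round_dish: Round shallow wooden dish, fixed to the work board, for the spools: 126 mm across at the rim, 18 mm high, wall 5 mm. Origin at the centre of its underside; its inner floor lies 5 mm above that and is about 102 mm across, widening to 116 mm at the rim. All listed things stand on the fixed flat grey work board, whose top is at z = 0.024 m.
- square_tray: Square shallow wooden tray, fixed to the work board, for the paint bottles: 122 x 122 mm outside, 112 x 112 mm inside, walls 5 mm thick and 18 mm high. Origin at the centre of its underside; its inner floor lies 5 mm above that. Sides along its own x and y. Room for two bottles side by side. Bottles may rock a little for about a second once released.
- pen_tray: Long narrow wooden tray, fixed to the work board, for the marker: 86 mm (its own x) by 186 mm (its own y) outside, 76 x 176 mm inside, walls 5 mm thick and 15 mm high. Origin at the centre of its underside; its inner floor lies 5 mm above that. Long side along its own y.
- glue_stick: Bystander, to be left alone: yellow glue stick standing upright, 23 mm across, 89 mm high, loose. Origin at the centre of its underside.
- stamp: Bystander, to be left alone: wooden hand stamp with a turned knob handle, 34 x 50 mm foot, 57 mm high, loose. Origin at the centre of its underside.
Things that resemble listed ones, but are neither listed nor needed, are in the scene too. Of the things that look like the paint_tall, the smaller one is meant.

How it is judged (in metres and radians):
At the end, for the whole second after the job is handed in: Spools upright on the round dish's floor (within 52 mm of its centre), bottles upright on the square tray's (45 mm along each side), marker flat in and along the long tray (30 mm), undersides within 4 mm of the floors, all at rest; glue stick and stamp moved under 30 mm (horizontal distance between each of spool_a, spool_b and round_dish below 0.052 m and angle between each of spool_a, spool_b, paint_small, paint_tall's own z axis and vertical below 0.12 rad and z of spool_a in the frame of round_dish between 0.002 and 0.009 m and linear speed of each of spool_a, spool_b, paint_small, paint_tall, marker below 0.03 m/s and angular speed of each of spool_a, spool_b, paint_small, paint_tall, marker below 1 rad/s and z of spool_b in the frame of round_dish between 0.002 and 0.009 m and x of paint_small in the frame of square_tray between -0.045 and 0.045 m and y of paint_small in the frame of square_tray between -0.045 and 0.045 m and z of paint_small in the frame of square_tray between 0.002 and 0.009 m and x of paint_tall in the frame of square_tray between -0.045 and 0.045 m and y of paint_tall in the frame of square_tray between -0.045 and 0.045 m and z of paint_tall in the frame of square_tray between 0.002 and 0.009 m and x of marker in the frame of pen_tray between -0.04 and 0.04 m and y of marker in the frame of pen_tray between -0.03 and 0.03 m and angle between marker's own y axis and vertical between 1.49 and 1.65 rad and angle between the y axis of marker and the y axis of pen_tray, either way round below 0.55 rad and z of marker in the frame of pen_tray between 0.002 and 0.024 m and distance of each of glue_stick, stamp from where it was at the start of the episode below 0.03 m); the robot touches nothing.
It fails at once if the glue stick is shifted by more than 30 mm or knocked over (distance of glue_stick from where it was at the start of the episode above 0.03 m or angle between glue_stick's own z axis and vertical above 0.4 rad).
It fails at once if the stamp is shifted by more than 30 mm or knocked over (distance of stamp from where it was at the start of the episode above 0.03 m or angle between stamp's own z axis and vertical above 0.4 rad).
It also fails if it takes over 112 s, if anything falls off the work surface, if the arm or the gripper's body presses on something with over 40 N, if the wrist force passes 120 N, or if a joint passes its speed limit or range.

## Working session

There is one attempt and no reset: what is moved stays moved. The work goes in short steps, Python scripts to look and compute and a tool call to move; the robot and the scene stay as the last step left them, time stands still between calls to the robot, and variables do not carry over. Pictures are saved under pics/ and viewed, at most 14 in all, crops included, and the job is handed in when it is done.

Besides the shell and the picture viewer there is one more tool, called after ">>>" as name([rows], argument=value, ...), one row to a line, values as JSON. servo_tool: Moves the arm, as the interface text tells. Its arguments: {"type":"object","properties":{"moves":{"type":"array","items":{"type":"array","items":{"type":"number"}}},"claw":{"type":"number"},"force":{"type":"number"}},"required":["moves"]}

```bash
mkdir -p pics; python3 - <<'E'
from workcell import *
import cv2
for n in("top","side"):
    im=camera(n);cv2.imwrite(f"pics/{n}0.png",im[:,:,::-1]);print(get_calibration(n))
print(get_obs())
E
```

```text
{'fx': 364.69112577795613, 'fy': 364.69112577795613, 'cx': 317.7042362787275, 'cy': 198.88268174773424, 'rvec': array([ 2.13583537, -2.1039749 ,  0.21737396]), 'tvec': array([-0.01476375,  0.46759315,  0.98279005])}
{'fx': 422.040839437966, 'fy': 422.040839437966, 'cx': 322.30630059350244, 'cy': 209.4209316097452, 'rvec': array([ 2.28991813, -0.219034  ,  0.123385  ]), 'tvec': array([-0.44122271,  0.05995157,  1.10458589])}
{'time': 0.1, 'q': array([ 6.79511371e+01,  5.00728307e+00,  1.00407689e+01,  9.50983745e+01,
       -1.54678219e-03,  8.99980194e+01]), 'qd': array([ 0.0300001 , -0.03825008,  0.07867067,  0.02507363, -0.0266586 ,
       -0.13574586]), 'joint_efforts': array([ 6.32262836e-04, -5.21562839e+01,  4.65655124e+01,  1.59118522e-02,
        6.64218828e-05, -4.86679915e-05]), 'ee_pos': array([0.20640541, 0.5095991 , 0.23067624]), 'tcp_rot': array([-1.79935111e+02,  1.54453808e-03,  1.57953119e+02]), 'wrist_force': array([-0.11695408, -1.14427629,  0.4069066 ]), 'torque': array([-0.06273332, -0.07850719, -0.00690884]), 'grasp_force': 0.0, 'opening': 0.08564551205512262}
```

View pics/top0.png

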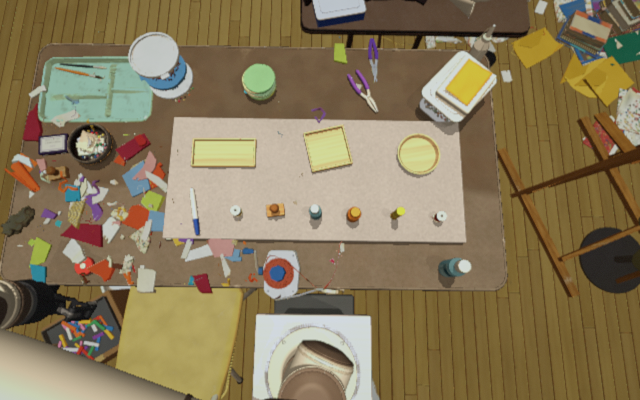

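View pics/side0.png

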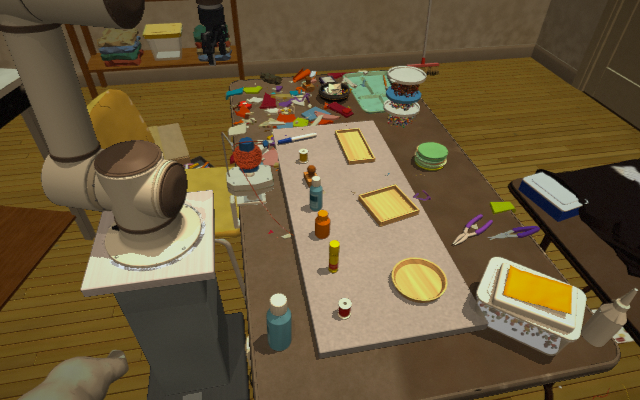

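The top view shows, left to right along the near edge: marker (195,212), yellow spool (236,211), stamp (275,210), tall bottle (315,212), small bottle (354,214), glue stick (397,213) and red spool (440,217). The trays are at (224,153), (327,149) and (418,154). I'll enlarge both views to get precise positions.

```bash
cat > h.py <<'E'
import numpy as np,cv2
from workcell import *
def cal(n):
    c=get_calibration(n);K=np.array([[c['fx'],0,c['cx']],[0,c['fy'],c['cy']],[0,0,1]]);return K,np.array(c['rvec']),np.array(c['tvec'])
def px2w(n,uv,z):
    K,r,t=cal(n);R=cv2.Rodrigues(r)[0];C=-R.T@t
    d=R.T@np.linalg.inv(K)@np.array([uv[0],uv[1],1.]);return C+d*(z-C[2])/d[2]
def proj(n,p):
    K,r,t=cal(n);return cv2.projectPoints(np.array(p,float).reshape(-1,3),r,t,K,None)[0].reshape(-1,2)
def ring(x,y,z,r):
    a=np.linspace(0,2*np.pi,40);return np.c_[x+r*np.cos(a),y+r*np.sin(a),0*a+z]
def crop(im,c0,c1,r0,r1,s,name):
    cv2.imwrite("pics/"+name,cv2.resize(im[r0:r1,c0:c1,::-1],None,fx=s,fy=s,interpolation=cv2.INTER_CUBIC))
E
python3 - <<'E'
from h import *
a=cv2.imread("pics/top0.png")[:,:,::-1];b=cv2.imread("pics/side0.png")[:,:,::-1]
A=a[125:245,165:325];B=a[125:245,305:465]
cv2.imwrite("pics/t1.png",cv2.resize(np.vstack([A,B])[:,:,::-1],None,fx=2.5*2,fy=2.5,interpolation=cv2.INTER_CUBIC)) if 0 else None
crop(a,180,460,190,240,2.85,"t1.png");crop(b,270,450,125,325,3,"s1.png")
for n,uv,z in [("yel",(236,208.5),.062),("tallcap",(315.5,207),.124),("small",(354,209),.099),("red",(439,215),.062),("pen",(224,153),.039),("sq",(327,149),.042),("dish",(418.5,154.5),.042),("mk",(195,212),.04),("glue",(397.5,209),.113),("stamp",(275,209),.07)]:
    print(n,px2w("top",uv,z).round(3))
E
```

```text
yel [0.434 0.217 0.062]
tallcap [ 0.431 -0.002  0.124]
small [ 0.431 -0.105  0.099]
red [ 0.425 -0.343  0.062]
pen [0.601 0.267 0.039]
sq [ 0.617 -0.033  0.042]
dish [ 0.605 -0.299  0.042]
mk [0.426 0.337 0.04 ]
glue [ 0.431 -0.217  0.113]
stamp [0.433 0.109 0.07 ]
```

View pics/t1.png

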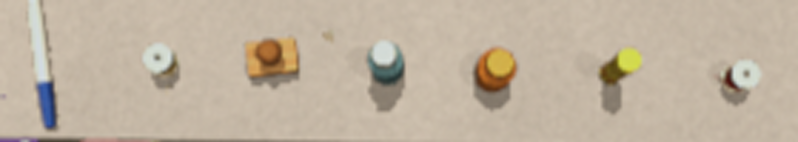

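View pics/s1.png

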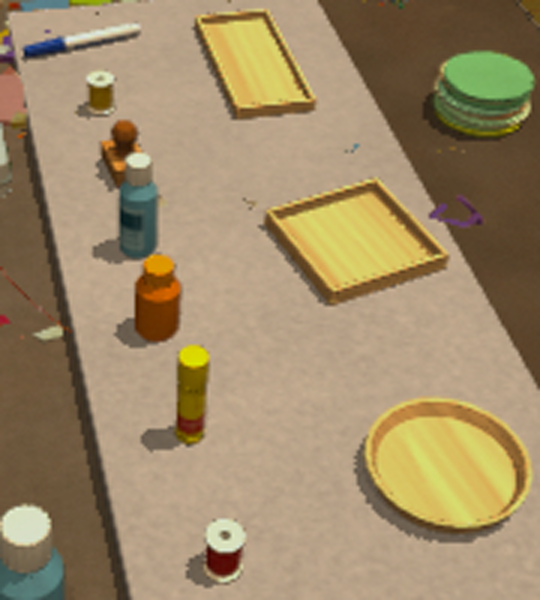

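The crops show clear top centres for the spools and bottle caps in both views, e.g. red spool at top view (745,73) and side view (225,534) in crop pixels. I'll triangulate these.

```bash
python3 - <<'E'
from h import *
T=lambda u,v:(180+u/2.85,190+v/2.85)
S=lambda u,v:(270+u/3,125+v/3)
P=[]
for n in("top","side"):
    K,r,t=cal(n);P.append(K@np.c_[cv2.Rodrigues(r)[0],t])
for n,a,b,z in [("yel",T(158,57),S(100,80),.062),("red",T(745,73),S(225,533),.062),("tall",T(385,53),S(139,160),.124),("small",T(501,62),S(159,265),.099),("glue",T(628,61),S(194,355),.113)]:
    X=cv2.triangulatePoints(P[0],P[1],np.array(a),np.array(b))[:,0];print(n,(X[:3]/X[3]).round(4),px2w("top",a,z)[:2].round(4),px2w("side",b,z)[:2].round(4))
print("marker side",[px2w("side",S(*p),.032).round(3) for p in((25,50),(140,31))])
im=cv2.imread("pics/top0.png")
# marker bright/blue segmentation in top
h=im[180:240,180:210].astype(int);
w=(h.min(2)>195)|((h[...,0]-h[...,2])>50)
ys,xs=np.nonzero(w);print("marker px",xs.min()+180,xs.max()+180,ys.min()+180,ys.max()+180,xs[ys==ys.min()]+180,xs[ys==ys.max()]+180)
print([px2w("top",p,.032).round(3) for p in((191.5,188.5),(197.5,235))])
# yellowish tray masks
hs=cv2.cvtColor(im,cv2.COLOR_BGR2HSV)
m=cv2.inRange(hs,(15,60,90),(35,255,255));m[:, :165]=0;m[:125]=0;m[190:]=0;m[:,460:]=0
for c in cv2.findContours(m,cv2.RETR_EXTERNAL,cv2.CHAIN_APPROX_NONE)[0]:
    if cv2.contourArea(c)<200:continue
    (x,y),s,ang=cv2.minAreaRect(c);bx=cv2.boxPoints(((x,y),s,ang))
    W=np.array([px2w("top",p,.04)[:2] for p in bx]);print(W.mean(0).round(3),W.round(3).tolist())
E
```

```text
yel [0.4326 0.2199 0.0566] [0.4298 0.2187] [0.4327 0.2122]
red [ 0.4251 -0.3506  0.0605] [ 0.4229 -0.3498] [ 0.4261 -0.3515]
tall [ 0.4299 -0.0011  0.1205] [ 0.4264 -0.001 ] [ 0.4311 -0.0053]
small [ 0.4265 -0.1098  0.0958] [ 0.4239 -0.1092] [ 0.4273 -0.113 ]
glue [ 0.4282 -0.2259  0.1091] [ 0.4243 -0.2247] [ 0.4297 -0.2293]
marker side [array([0.369, 0.328, 0.032]), array([0.5  , 0.345, 0.032])]
marker px 190 198 188 234 [190 191] [197]
[array([0.495, 0.355, 0.032]), array([0.362, 0.327, 0.032])]
[0.603 0.268] [[0.557, 0.359], [0.645, 0.366], [0.648, 0.176], [0.56, 0.172]]
[ 0.609 -0.299] [[0.609, -0.214], [0.699, -0.301], [0.607, -0.385], [0.52, -0.298]]
[ 0.621 -0.035] [[0.668, 0.04], [0.699, -0.082], [0.573, -0.108], [0.544, 0.011]]
[0.597 0.427] [[0.684, 0.446], [0.685, 0.425], [0.509, 0.409], [0.508, 0.429]]
```

The manual's scale: shifts go in shares of 0.75 m and turns go in shares of 2 pi rad. Converting my numbers, 22.5 cm / 75 = 0.3, -17.1 cm / 75 = -0.228, 0.56 rad / 6.2832 = 0.0891.

>>> servo_tool([
  [0.0667, -0.0533, 0, 0.0191],
  [0.1333, -0.1067, 0, 0.0382],
  [0.1867, -0.1467, -0.0267, 0.0573],
  [0.24, -0.1867, -0.0667, 0.0732],
  [0.3, -0.228, -0.1067, 0.0891],
  [0.3, -0.228, -0.1467, 0.0891],
  [0.3, -0.228, -0.1733, 0.0891],
  [0.3, -0.228, -0.1733, 0.0891],
  [0.3, -0.228, -0.1733, 0.0891],
], claw=0, force=30)

```text
time: 0.85
ee_pos: [0.4321, 0.3347, 0.0952]
tcp_rot: [-179.8, -0.3, -170.1]
wrist_force: [-0.1, -0.4, -0.7]
opening: 0.0856
grasp_force: 0.0
```

In the tool's units: -7.4 cm / 75 = -0.0987, -6.5 cm / 75 = -0.0867.

>>> servo_tool([
  [0, 0, -0.0333, 0],
  [0, 0, -0.0667, 0],
  [0, 0, -0.0867, 0],
  [0, 0, -0.0987, 0],
  [0, 0, -0.0987, 0],
  [0, 0, -0.0987, 0],
  [0, 0, -0.0987, 0],
])

```text
time: 1.43
ee_pos: [0.4319, 0.3394, 0.0287]
tcp_rot: [179.9, 0.1, -169.9]
wrist_force: [0.4, -0.6, 0.8]
opening: 0.0855
grasp_force: 0.0
```

>>> servo_tool([
  [0, 0, 0, 0],
  [0, 0, 0, 0],
  [0, 0, 0, 0],
  [0, 0, 0, 0],
  [0, 0, 0, 0],
  [0, 0, 0, 0],
  [0, 0, 0, 0],
  [0, 0, 0, 0],
  [0, 0, 0, 0],
  [0, 0, 0, 0],
  [0, 0, 0, 0],
  [0, 0, 0, 0],
], claw=1)

```text
time: 2.43
ee_pos: [0.4316, 0.339, 0.0275]
tcp_rot: [180.0, 0.0, -170.0]
wrist_force: [-0.2, 0.7, 4.0]
opening: 0.0142
grasp_force: 29.6
```

In the tool's units: 8 cm / 75 = 0.1067, 6 cm / 75 = 0.08.

>>> servo_tool([
  [0, 0, 0.0267, 0],
  [0, 0, 0.0533, 0],
  [0, 0, 0.08, 0],
  [0, 0, 0.1067, 0],
  [0, 0, 0.1067, 0],
  [0, 0, 0.1067, 0],
])

```text
time: 2.93
ee_pos: [0.4318, 0.3389, 0.1078]
tcp_rot: [180.0, 0.1, -170.0]
wrist_force: [-0.3, 0.1, -1.4]
opening: 0.0143
grasp_force: 29.3
```

```bash
python3 - <<'E'
from h import *
o=get_obs();print(o['q'],o['tcp_rot'],o['opening'],o['grasp_force'])
E
```

```text
[ 3.81354756e+01  4.10396253e+00 -4.49889867e+00  8.13286098e+01
 -1.20265814e-02  2.81016510e+01] [ 1.79978329e+02  6.61153245e-02 -1.69966195e+02] 0.014280271630554613 29.288174729363163
```

In the tool's units: 17.1 cm / 75 = 0.228, 16.5 cm / 75 = 0.22, 1.41 rad / 6.2832 = 0.2244.

>>> servo_tool([
  [0.02, -0.008, 0, 0.0175],
  [0.04, -0.016, 0, 0.035],
  [0.06, -0.024, 0, 0.0525],
  [0.08, -0.032, 0, 0.07],
  [0.1, -0.04, 0, 0.0875],
  [0.12, -0.048, 0, 0.105],
  [0.14, -0.056, 0, 0.1225],
  [0.16, -0.064, 0, 0.1401],
  [0.18, -0.0733, 0, 0.1576],
  [0.2, -0.0827, 0, 0.1751],
  [0.22, -0.0907, 0, 0.1926],
  [0.228, -0.0947, 0, 0.2101],
  [0.228, -0.0947, 0, 0.2244],
  [0.228, -0.0947, 0, 0.2244],
  [0.228, -0.0947, 0, 0.2244],
  [0.228, -0.0947, 0, 0.2244],
])

```text
time: 4.27
ee_pos: [0.6019, 0.2677, 0.1064]
tcp_rot: [179.9, -0.0, -89.3]
wrist_force: [-0.0, 0.0, -0.8]
opening: 0.0143
grasp_force: 29.3
```

```bash
python3 - <<'E'
from h import *
a=camera("top");b=camera("side")
A=cv2.resize(a[120:220,160:300],None,fx=2.8,fy=2.8,interpolation=2);B=cv2.resize(b[80:180,285:425],None,fx=2.8,fy=2.8,interpolation=2)
cv2.imwrite("pics/m1.png",np.hstack([A,B])[:,:,::-1]);print(get_obs()['ee_pos'])
E
```

```text
[0.60208007 0.26789401 0.10692492]
```

View pics/m1.png

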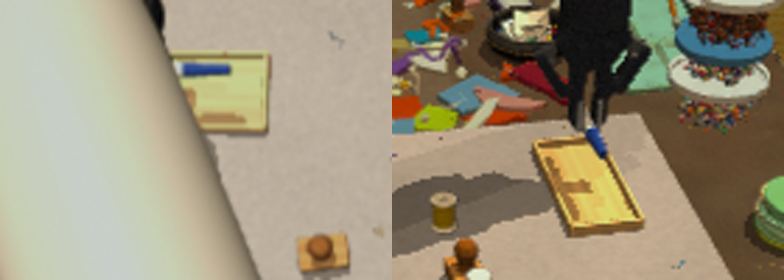

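The marker hangs level over the pen tray and along it, cap end at (230,70) in the crop. Next I'll lower it and release.

In the tool's units: -7.4 cm / 75 = -0.0987, -7 cm / 75 = -0.0933.

>>> servo_tool([
  [0, 0, -0.0267, 0],
  [0, 0, -0.0533, 0],
  [0, 0, -0.0733, 0],
  [0, 0, -0.0867, 0],
  [0, 0, -0.0933, 0],
  [0, 0, -0.0987, 0],
  [0, 0, -0.0987, 0],
  [0, 0, -0.0987, 0],
  [0, 0, -0.0987, 0],
])

```text
time: 5.12
ee_pos: [0.6029, 0.268, 0.0343]
tcp_rot: [-179.9, 0.0, -89.2]
wrist_force: [0.5, -0.2, 0.1]
opening: 0.014
grasp_force: 29.3
```

>>> servo_tool([
  [0, 0, 0, 0],
  [0, 0, 0, 0],
  [0, 0, 0, 0],
  [0, 0, 0, 0],
  [0, 0, 0, 0],
  [0, 0, 0, 0],
], claw=0.65)

```text
time: 5.62
ee_pos: [0.6025, 0.2678, 0.0333]
tcp_rot: [-180.0, 0.0, -89.2]
wrist_force: [-0.6, 1.0, 0.9]
opening: 0.0301
grasp_force: 0.0
```

In the tool's units: -17.1 cm / 75 = -0.228, -15 cm / 75 = -0.2.

>>> servo_tool([
  [0, 0, 0.04, 0],
  [0, 0, 0.08, 0],
  [0, 0, 0.12, 0],
  [-0.04, -0.0133, 0.1467, 0],
  [-0.08, -0.0267, 0.1467, 0],
  [-0.12, -0.04, 0.1467, 0],
  [-0.16, -0.0533, 0.1467, 0],
  [-0.2, -0.0667, 0.1467, 0],
  [-0.228, -0.0693, 0.12, 0],
  [-0.228, -0.0693, 0.1067, 0],
  [-0.228, -0.0693, 0.1067, 0],
  [-0.228, -0.0693, 0.1067, 0],
], claw=0)

```text
time: 6.62
ee_pos: [0.4319, 0.2159, 0.1133]
tcp_rot: [-180.0, -0.0, -89.2]
wrist_force: [0.2, 0.1, -0.3]
opening: 0.0853
grasp_force: 0.0
```

```bash
python3 - <<'E'
from h import *
a=camera("top");b=camera("side")
A=cv2.resize(a[120:220,160:300],None,fx=2.8,fy=2.8,interpolation=2);B=cv2.resize(b[80:180,285:425],None,fx=2.8,fy=2.8,interpolation=2)
cv2.imwrite("pics/m2.png",np.hstack([A,B])[:,:,::-1]);print(get_obs()['ee_pos'])
E
```

```text
[0.4325683  0.21609754 0.11392208]
```

View pics/m2.png

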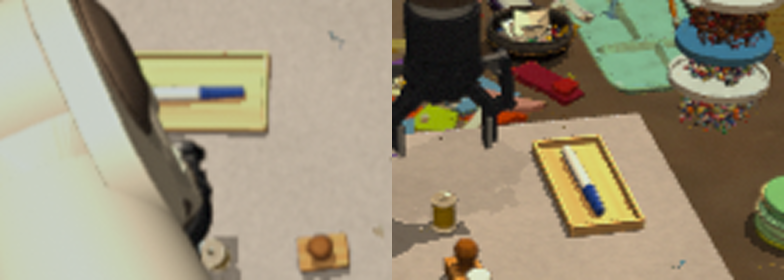

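The marker lies flat in the pen tray. The gripper is above the yellow spool, so I'll descend and grasp it.

In the tool's units: -8.4 cm / 75 = -0.112, -8.2 cm / 75 = -0.1093.

>>> servo_tool([
  [0, 0, -0.0333, 0],
  [0, 0, -0.0667, 0],
  [0, 0, -0.0933, 0],
  [0, 0, -0.1093, 0],
  [0, 0, -0.112, 0],
  [0, 0, -0.112, 0],
  [0, 0, -0.112, 0],
])

```text
time: 7.3
ee_pos: [0.4323, 0.2162, 0.0305]
tcp_rot: [-179.9, 0.0, -89.2]
wrist_force: [0.0, -0.6, 0.4]
opening: 0.0853
grasp_force: 0.0
```

>>> servo_tool([
  [0, 0, 0, 0],
  [0, 0, 0, 0],
  [0, 0, 0, 0],
  [0, 0, 0, 0],
  [0, 0, 0, 0],
  [0, 0, 0, 0],
  [0, 0, 0, 0],
  [0, 0, 0, 0],
  [0, 0, 0, 0],
  [0, 0, 0, 0],
], claw=1)

```text
time: 8.13
ee_pos: [0.4316, 0.2159, 0.0298]
tcp_rot: [-180.0, 0.0, -89.2]
wrist_force: [-1.5, -0.5, 5.4]
opening: 0.027
grasp_force: 29.6
```

In the tool's units: 16 cm / 75 = 0.2133, 15 cm / 75 = 0.2.

>>> servo_tool([
  [0, 0, 0.0133, 0],
  [0, 0, 0.04, 0],
  [0, 0, 0.08, 0],
  [0, 0, 0.12, 0],
  [0, 0, 0.16, 0],
  [0, 0, 0.2, 0],
  [0, 0, 0.2133, 0],
  [0, 0, 0.2133, 0],
])

```text
time: 8.8
ee_pos: [0.4325, 0.2163, 0.1924]
tcp_rot: [-179.8, 0.1, -89.2]
wrist_force: [0.1, 0.1, -0.6]
opening: 0.0272
grasp_force: 29.6
```

In the tool's units: -49.4 cm / 75 = -0.6587, 17.6 cm / 75 = 0.2347.

>>> servo_tool([
  [0.0133, -0.0333, 0, 0],
  [0.0267, -0.08, 0, 0],
  [0.04, -0.1267, 0, 0],
  [0.0533, -0.1733, 0, 0],
  [0.0733, -0.22, 0, 0],
  [0.0933, -0.2667, 0, 0],
  [0.1067, -0.3133, 0, 0],
  [0.1267, -0.36, 0, 0],
  [0.1467, -0.4067, 0, 0],
  [0.16, -0.4533, 0, 0],
  [0.18, -0.5, 0, 0],
  [0.2, -0.5467, 0, 0],
  [0.2133, -0.5933, 0, 0],
  [0.2267, -0.6333, -0.0133, 0],
  [0.2347, -0.6587, -0.0267, 0],
  [0.2347, -0.6587, -0.0533, 0],
  [0.2347, -0.6587, -0.08, 0],
  [0.2347, -0.6587, -0.1067, 0],
  [0.2347, -0.6587, -0.1067, 0],
  [0.2347, -0.6587, -0.1067, 0],
])

```text
time: 10.47
ee_pos: [0.6062, -0.2777, 0.107]
tcp_rot: [179.8, 0.1, -89.2]
wrist_force: [-0.6, -0.0, 0.2]
opening: 0.0272
grasp_force: 29.7
```

```bash
python3 - <<'E'
from h import *
a=camera("top");b=camera("side")
A=cv2.resize(a[110:250,340:480],None,fx=2.8,fy=2.8,interpolation=2);B=cv2.resize(b[200:340,330:470],None,fx=2.8,fy=2.8,interpolation=2)
cv2.imwrite("pics/m3.png",np.hstack([A,B])[:,:,::-1]);print(get_obs()['ee_pos'],get_obs()['tcp_rot'],get_obs()['q'])
E
```

```text
[ 0.6076022  -0.27818062  0.11005006] [-1.79973794e+02 -1.37663145e-02 -8.91647507e+01] [-2.45993899e+01  2.06513393e+01  1.51551925e+01  8.44742746e+01
 -1.17695834e-03 -1.15434643e+02]
```

View pics/m3.png

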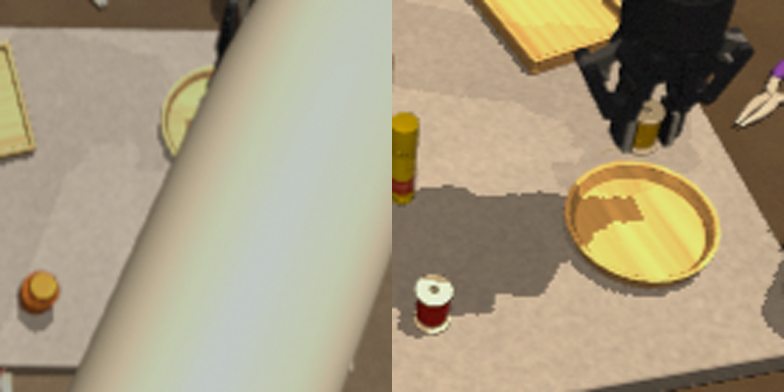

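The yellow spool is held upright above the dish. I'll lower it 7.4 cm to the floor and release with a part opening.

>>> servo_tool([
  [0, 0, -0.0267, 0],
  [0, 0, -0.0533, 0],
  [0, 0, -0.0733, 0],
  [0, 0, -0.0867, 0],
  [0, 0, -0.0933, 0],
  [0, 0, -0.0987, 0],
  [0, 0, -0.0987, 0],
  [0, 0, -0.0987, 0],
  [0, 0, -0.0987, 0],
])

```text
time: 11.32
ee_pos: [0.608, -0.2785, 0.0364]
tcp_rot: [-179.9, -0.0, -89.2]
wrist_force: [-0.3, 0.0, 0.0]
opening: 0.0271
grasp_force: 29.7
```

>>> servo_tool([
  [0, 0, 0, 0],
  [0, 0, 0, 0],
  [0, 0, 0, 0],
  [0, 0, 0, 0],
  [0, 0, 0, 0],
  [0, 0, 0, 0],
], claw=0.45)

```text
time: 11.82
ee_pos: [0.6074, -0.2782, 0.0353]
tcp_rot: [-180.0, -0.0, -89.2]
wrist_force: [-0.2, 0.9, -0.3]
opening: 0.0468
grasp_force: 0.0
```

In the tool's units: 11 cm / 75 = 0.1467, 8 cm / 75 = 0.1067.

>>> servo_tool([
  [0, 0, 0.0133, 0],
  [0, 0, 0.04, 0],
  [0, 0, 0.0667, 0],
  [0, 0, 0.1067, 0],
  [0, 0, 0.1467, 0],
  [0, 0, 0.1467, 0],
])

```text
time: 12.32
ee_pos: [0.6093, -0.2791, 0.1531]
tcp_rot: [-179.5, -0.2, -89.2]
wrist_force: [0.8, 0.2, 1.2]
opening: 0.0469
grasp_force: 0.0
```

In the tool's units: -18.2 cm / 75 = -0.2427, -11.6 cm / 75 = -0.1547.

>>> servo_tool([
  [-0.04, -0.0133, 0, 0],
  [-0.08, -0.0267, 0, 0],
  [-0.12, -0.0467, 0, 0],
  [-0.16, -0.0667, 0, 0],
  [-0.2, -0.08, 0, 0],
  [-0.2333, -0.0933, 0, 0],
  [-0.2427, -0.096, -0.0267, 0],
  [-0.2427, -0.096, -0.0533, 0],
  [-0.2427, -0.096, -0.0533, 0],
  [-0.2427, -0.096, -0.0533, 0],
  [-0.2427, -0.096, -0.08, 0],
  [-0.2427, -0.096, -0.1133, 0],
  [-0.2427, -0.096, -0.14, 0],
  [-0.2427, -0.096, -0.152, 0],
  [-0.2427, -0.096, -0.1547, 0],
  [-0.2427, -0.096, -0.1547, 0],
  [-0.2427, -0.096, -0.1547, 0],
], claw=0)

```text
time: 13.73
ee_pos: [0.4263, -0.3507, 0.031]
tcp_rot: [-179.9, -0.1, -89.2]
wrist_force: [0.8, 0.7, 0.9]
opening: 0.0854
grasp_force: 0.0
```

>>> servo_tool([
  [0, 0, 0, 0],
  [0, 0, 0, 0],
  [0, 0, 0, 0],
  [0, 0, 0, 0],
  [0, 0, 0, 0],
  [0, 0, 0, 0],
  [0, 0, 0, 0],
  [0, 0, 0, 0],
  [0, 0, 0, 0],
  [0, 0, 0, 0],
], claw=1)

```text
time: 14.57
ee_pos: [0.4256, -0.3504, 0.0297]
tcp_rot: [-180.0, -0.0, -89.2]
wrist_force: [-0.5, 0.4, 5.2]
opening: 0.0272
grasp_force: 29.7
```

In the tool's units: 11 cm / 75 = 0.1467, 9 cm / 75 = 0.12.

>>> servo_tool([
  [0, 0, 0.0133, 0],
  [0, 0, 0.04, 0],
  [0, 0, 0.08, 0],
  [0, 0, 0.12, 0],
  [0, 0, 0.1467, 0],
  [0, 0, 0.1467, 0],
  [0, 0, 0.1467, 0],
])

```text
time: 15.15
ee_pos: [0.4259, -0.3506, 0.1407]
tcp_rot: [-179.9, -0.1, -89.2]
wrist_force: [0.1, -0.2, -0.9]
opening: 0.0271
grasp_force: 29.6
```

```bash
python3 - <<'E'
from h import *
b=camera("side");a=camera("top")
A=cv2.resize(a[110:250,340:480],None,fx=2.8,fy=2.8,interpolation=2);B=cv2.resize(b[200:340,330:470],None,fx=2.8,fy=2.8,interpolation=2)
cv2.imwrite("pics/m4.png",np.hstack([A,B])[:,:,::-1]);print(get_obs()['ee_pos'])
E
```

```text
[ 0.42512871 -0.34996336  0.13845447]
```

View pics/m4.png

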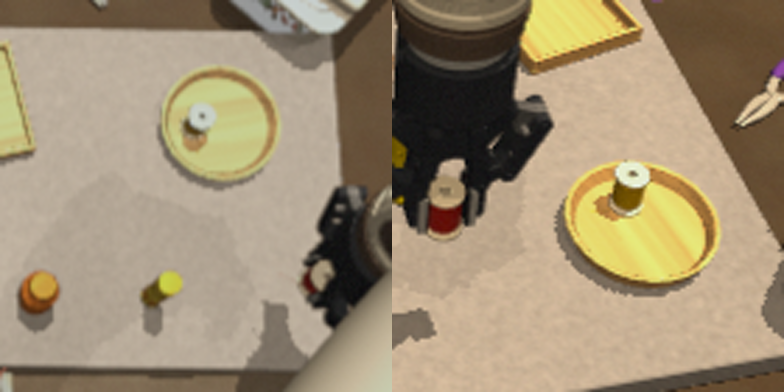

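The yellow spool stands upright in the dish, with room on its right, and the red spool is in the gripper. I'll place it next.

In the tool's units: 18.2 cm / 75 = 0.2427, -10.4 cm / 75 = -0.1387.

>>> servo_tool([
  [0.0267, 0.0067, 0, 0],
  [0.0667, 0.0133, 0, 0],
  [0.1067, 0.02, 0, 0],
  [0.1467, 0.0267, 0, 0],
  [0.1867, 0.0333, 0, 0],
  [0.2267, 0.0333, 0, 0],
  [0.2427, 0.0333, -0.0133, 0],
  [0.2427, 0.0333, -0.04, 0],
  [0.2427, 0.0333, -0.04, 0],
  [0.2427, 0.0333, -0.0667, 0],
  [0.2427, 0.0333, -0.0933, 0],
  [0.2427, 0.0333, -0.1133, 0],
  [0.2427, 0.0333, -0.1267, 0],
  [0.2427, 0.0333, -0.1333, 0],
  [0.2427, 0.0333, -0.1387, 0],
  [0.2427, 0.0333, -0.1387, 0],
  [0.2427, 0.0333, -0.1387, 0],
  [0.2427, 0.0333, -0.1387, 0],
])

```text
time: 16.75
ee_pos: [0.6078, -0.3254, 0.0364]
tcp_rot: [-179.9, -0.0, -89.2]
wrist_force: [-0.1, -0.1, -0.2]
opening: 0.0274
grasp_force: 29.7
```

>>> servo_tool([
  [0, 0, 0, 0],
  [0, 0, 0, 0],
  [0, 0, 0, 0],
  [0, 0, 0, 0],
  [0, 0, 0, 0],
  [0, 0, 0, 0],
], claw=0.45)

```text
time: 17.25
ee_pos: [0.6074, -0.3252, 0.0353]
tcp_rot: [180.0, 0.0, -89.2]
wrist_force: [-0.3, -0.4, -0.6]
opening: 0.0472
grasp_force: 0.0
```

In the tool's units: 15 cm / 75 = 0.2, 14 cm / 75 = 0.1867.

>>> servo_tool([
  [0, 0, 0.0133, 0],
  [0, 0, 0.04, 0],
  [0, 0, 0.0667, 0],
  [0, 0, 0.1067, 0],
  [0, 0, 0.1467, 0],
  [0, 0, 0.1867, 0],
  [0, 0, 0.2, 0],
  [0, 0, 0.2, 0],
])

```text
time: 17.92
ee_pos: [0.6085, -0.3258, 0.1897]
tcp_rot: [-179.7, -0.2, -89.2]
wrist_force: [1.1, -1.0, 0.4]
opening: 0.0468
grasp_force: 0.0
```

In the tool's units: 21.4 cm / 75 = 0.2853, -18.2 cm / 75 = -0.2427.

>>> servo_tool([
  [-0.0267, 0.0267, 0, 0],
  [-0.0533, 0.0667, 0, 0],
  [-0.0867, 0.1067, 0, 0],
  [-0.12, 0.1467, 0, 0],
  [-0.1533, 0.1867, 0, 0],
  [-0.1867, 0.2267, 0, 0],
  [-0.22, 0.26, 0, 0],
  [-0.2427, 0.2853, 0, 0],
  [-0.2427, 0.2853, -0.0133, 0],
  [-0.2427, 0.2853, -0.0267, 0],
  [-0.2427, 0.2853, -0.0267, 0],
  [-0.2427, 0.2853, -0.0667, 0],
  [-0.2427, 0.2853, -0.1067, 0],
  [-0.2427, 0.2853, -0.1467, 0],
  [-0.2427, 0.2853, -0.1733, 0],
  [-0.2427, 0.2853, -0.188, 0],
  [-0.2427, 0.2853, -0.188, 0],
  [-0.2427, 0.2853, -0.188, 0],
], claw=0)

```text
time: 19.42
ee_pos: [0.4255, -0.1116, 0.0442]
tcp_rot: [179.9, 0.0, -89.2]
wrist_force: [0.9, 0.2, 0.0]
opening: 0.0853
grasp_force: 0.0
```

>>> servo_tool([
  [0, 0, 0, 0],
  [0, 0, 0, 0],
  [0, 0, 0, 0],
  [0, 0, 0, 0],
  [0, 0, 0, 0],
  [0, 0, 0, 0],
  [0, 0, 0, 0],
  [0, 0, 0, 0],
  [0, 0, 0, 0],
], claw=1)

```text
time: 20.17
ee_pos: [0.4259, -0.1114, 0.0453]
tcp_rot: [-179.9, -0.0, -89.2]
wrist_force: [-1.3, -0.3, 6.6]
opening: 0.0368
grasp_force: 30.0
```

In the tool's units: 10 cm / 75 = 0.1333, 9 cm / 75 = 0.12.

>>> servo_tool([
  [0, 0, 0.0133, 0],
  [0, 0, 0.04, 0],
  [0, 0, 0.08, 0],
  [0, 0, 0.12, 0],
  [0, 0, 0.1333, 0],
  [0, 0, 0.1333, 0],
  [0, 0, 0.1333, 0],
])

```text
time: 20.75
ee_pos: [0.4256, -0.1112, 0.1443]
tcp_rot: [-180.0, -0.0, -89.2]
wrist_force: [0.4, 0.5, -1.7]
opening: 0.0366
grasp_force: 30.4
```

```bash
python3 - <<'E'
from h import *
b=camera("side");a=camera("top")
A=cv2.resize(a[110:250,290:450],None,fx=2.4,fy=2.4,interpolation=2);B=cv2.resize(b[160:300,300:460],None,fx=2.4,fy=2.4,interpolation=2)
cv2.imwrite("pics/m5.png",np.hstack([A,B])[:,:,::-1]);print(get_obs()['ee_pos'])
E
```

```text
[ 0.42482912 -0.11104087  0.14283518]
```

View pics/m5.png

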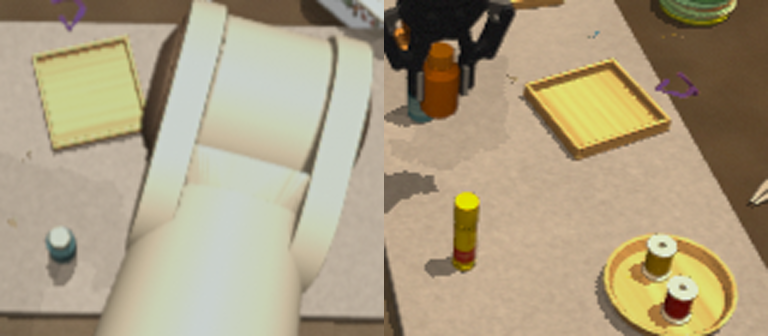

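Both spools stand in the dish and the orange bottle is in the gripper. I'll place it in the right half of the square tray.

In the tool's units: 20.2 cm / 75 = 0.2693, -9.4 cm / 75 = -0.1253.

>>> servo_tool([
  [0.0267, 0.0067, 0, 0],
  [0.06, 0.016, 0, 0],
  [0.0933, 0.0253, 0, 0],
  [0.1333, 0.0347, 0, 0],
  [0.1733, 0.044, 0, 0],
  [0.2133, 0.0533, 0, 0],
  [0.2467, 0.0627, 0, 0],
  [0.2693, 0.068, 0, 0],
  [0.2693, 0.068, -0.0133, 0],
  [0.2693, 0.068, -0.04, 0],
  [0.2693, 0.068, -0.0667, 0],
  [0.2693, 0.068, -0.0933, 0],
  [0.2693, 0.068, -0.1067, 0],
  [0.2693, 0.068, -0.1173, 0],
  [0.2693, 0.068, -0.124, 0],
  [0.2693, 0.068, -0.1253, 0],
  [0.2693, 0.068, -0.1253, 0],
  [0.2693, 0.068, -0.1253, 0],
  [0.2693, 0.068, -0.1253, 0],
])

```text
time: 22.43
ee_pos: [0.6278, -0.0603, 0.0509]
tcp_rot: [-179.9, -0.0, -89.2]
wrist_force: [0.6, -0.3, -0.6]
opening: 0.0367
grasp_force: 30.6
```

>>> servo_tool([
  [0, 0, 0, 0],
  [0, 0, 0, 0],
  [0, 0, 0, 0],
  [0, 0, 0, 0],
  [0, 0, 0, 0],
  [0, 0, 0, 0],
], claw=0.3)

```text
time: 22.93
ee_pos: [0.6275, -0.0602, 0.0503]
tcp_rot: [-180.0, 0.0, -89.2]
wrist_force: [-0.5, -0.9, -0.3]
opening: 0.0595
grasp_force: 0.0
```

>>> servo_tool([
  [0, 0, 0.0133, 0],
  [0, 0, 0.04, 0],
  [0, 0, 0.0667, 0],
  [0, 0, 0.1067, 0],
  [0, 0, 0.1467, 0],
  [0, 0, 0.1867, 0],
  [0, 0, 0.1867, 0],
])

```text
time: 23.52
ee_pos: [0.6291, -0.0604, 0.1981]
tcp_rot: [-179.5, -0.1, -89.2]
wrist_force: [1.6, 0.9, 0.7]
opening: 0.0598
grasp_force: 0.0
```

>>> servo_tool([
  [-0.04, 0.0133, 0, 0],
  [-0.08, 0.0267, 0, 0],
  [-0.12, 0.04, 0, 0],
  [-0.16, 0.0533, 0, 0],
  [-0.2, 0.0667, 0, 0],
  [-0.24, 0.076, 0, 0],
  [-0.2653, 0.076, 0, 0],
  [-0.2653, 0.076, -0.0133, 0],
  [-0.2653, 0.076, -0.0133, 0],
  [-0.2653, 0.076, -0.0133, 0],
  [-0.2653, 0.076, -0.0533, 0],
  [-0.2653, 0.076, -0.0933, 0],
  [-0.2653, 0.076, -0.1333, 0],
  [-0.2653, 0.076, -0.1667, 0],
  [-0.2653, 0.076, -0.184, 0],
  [-0.2653, 0.076, -0.184, 0],
  [-0.2653, 0.076, -0.184, 0],
], claw=0)

```text
time: 24.93
ee_pos: [0.4287, -0.0033, 0.0522]
tcp_rot: [179.9, 0.0, -89.2]
wrist_force: [0.6, 0.6, 0.9]
opening: 0.0852
grasp_force: 0.0
```

>>> servo_tool([
  [0, 0, 0, 0],
  [0, 0, 0, 0],
  [0, 0, 0, 0],
  [0, 0, 0, 0],
  [0, 0, 0, 0],
  [0, 0, 0, 0],
  [0, 0, 0, 0],
  [0, 0, 0, 0],
  [0, 0, 0, 0],
], claw=1)

```text
time: 25.68
ee_pos: [0.4289, -0.0032, 0.0531]
tcp_rot: [-179.9, -0.0, -89.2]
wrist_force: [-0.7, -1.1, 6.6]
opening: 0.0329
grasp_force: 29.9
```

In the tool's units: 11 cm / 75 = 0.1467, 9 cm / 75 = 0.12.

>>> servo_tool([
  [0, 0, 0.0133, 0],
  [0, 0, 0.04, 0],
  [0, 0, 0.08, 0],
  [0, 0, 0.12, 0],
  [0, 0, 0.1467, 0],
  [0, 0, 0.1467, 0],
  [0, 0, 0.1467, 0],
])

```text
time: 26.27
ee_pos: [0.4291, -0.0032, 0.1636]
tcp_rot: [-179.9, -0.0, -89.2]
wrist_force: [-0.3, -0.6, -1.2]
opening: 0.0331
grasp_force: 30.0
```

```bash
python3 - <<'E'
from h import *
b=camera("side");a=camera("top")
A=cv2.resize(a[110:250,290:450],None,fx=2.4,fy=2.4,interpolation=2);B=cv2.resize(b[140:280,300:460],None,fx=2.4,fy=2.4,interpolation=2)
cv2.imwrite("pics/m6.png",np.hstack([A,B])[:,:,::-1]);print(get_obs()['ee_pos'])
E
```

```text
[ 0.4281068  -0.0032173   0.16159931]
```

View pics/m6.png

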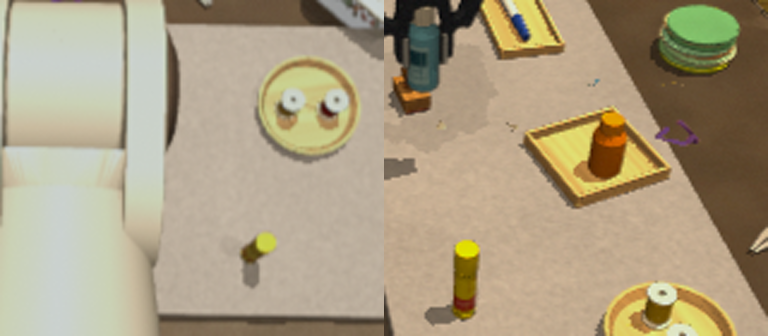

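The orange bottle stands upright in the tray and the blue bottle is in the gripper. I'll place it beside the orange one.

In the tool's units: 18.5 cm / 75 = 0.2467, -10.4 cm / 75 = -0.1387.

>>> servo_tool([
  [0.0267, 0, 0, 0],
  [0.06, 0, 0, 0],
  [0.0933, 0, 0, 0],
  [0.1333, -0.0027, 0, 0],
  [0.1733, -0.004, 0, 0],
  [0.2133, -0.0053, 0, 0],
  [0.24, -0.0053, 0, 0],
  [0.2467, -0.0053, 0, 0],
  [0.2467, -0.0053, -0.0267, 0],
  [0.2467, -0.0053, -0.0533, 0],
  [0.2467, -0.0053, -0.08, 0],
  [0.2467, -0.0053, -0.1067, 0],
  [0.2467, -0.0053, -0.12, 0],
  [0.2467, -0.0053, -0.1307, 0],
  [0.2467, -0.0053, -0.1373, 0],
  [0.2467, -0.0053, -0.1387, 0],
  [0.2467, -0.0053, -0.1387, 0],
  [0.2467, -0.0053, -0.1387, 0],
  [0.2467, -0.0053, -0.1387, 0],
])

```text
time: 27.95
ee_pos: [0.6138, -0.0072, 0.059]
tcp_rot: [-179.9, -0.0, -89.2]
wrist_force: [-1.0, 0.5, -0.2]
opening: 0.0331
grasp_force: 30.2
```

>>> servo_tool([
  [0, 0, 0, 0],
  [0, 0, 0, 0],
  [0, 0, 0, 0],
  [0, 0, 0, 0],
  [0, 0, 0, 0],
  [0, 0, 0, 0],
], claw=0.3)

```text
time: 28.45
ee_pos: [0.6135, -0.0072, 0.0583]
tcp_rot: [-180.0, 0.0, -89.2]
wrist_force: [-0.4, 0.2, 0.7]
opening: 0.0597
grasp_force: 0.0
```

In the tool's units: 15 cm / 75 = 0.2, 14 cm / 75 = 0.1867.

>>> servo_tool([
  [0, 0, 0.0133, 0],
  [0, 0, 0.04, 0],
  [0, 0, 0.0667, 0],
  [0, 0, 0.1067, 0],
  [0, 0, 0.1467, 0],
  [0, 0, 0.1867, 0],
  [0, 0, 0.2, 0],
  [0, 0, 0.2, 0],
])

```text
time: 29.12
ee_pos: [0.6146, -0.0072, 0.2123]
tcp_rot: [-179.7, -0.0, -89.2]
wrist_force: [0.1, 0.8, -0.5]
opening: 0.0598
grasp_force: 0.0
```

In the tool's units: -30 cm / 75 = -0.4, -27 cm / 75 = -0.36.

>>> servo_tool([
  [-0.0533, 0.04, 0, 0],
  [-0.1067, 0.08, 0, 0],
  [-0.16, 0.12, 0, 0],
  [-0.2133, 0.16, 0, 0],
  [-0.2667, 0.2, 0, 0],
  [-0.32, 0.24, 0, 0],
  [-0.36, 0.28, 0, 0],
  [-0.4, 0.32, 0, 0],
  [-0.4, 0.36, 0, 0],
  [-0.4, 0.4, 0, 0],
  [-0.4, 0.4, 0, 0],
  [-0.4, 0.4, 0, 0],
  [-0.4, 0.4, 0, 0],
])

```text
time: 30.2
ee_pos: [0.3126, 0.2931, 0.2069]
tcp_rot: [179.9, -0.1, -89.0]
wrist_force: [-0.5, 0.1, 1.2]
opening: 0.0597
grasp_force: 0.0
```

```bash
python3 - <<'E'
from h import *
b=camera("side");a=camera("top")
crop(a,170,470,110,250,2.6,"f1.png");crop(b,270,460,120,320,2.9,"f2.png");print(get_obs()['ee_pos'])
E
```

```text
[0.31337516 0.29204783 0.20746231]
```

View pics/f1.png

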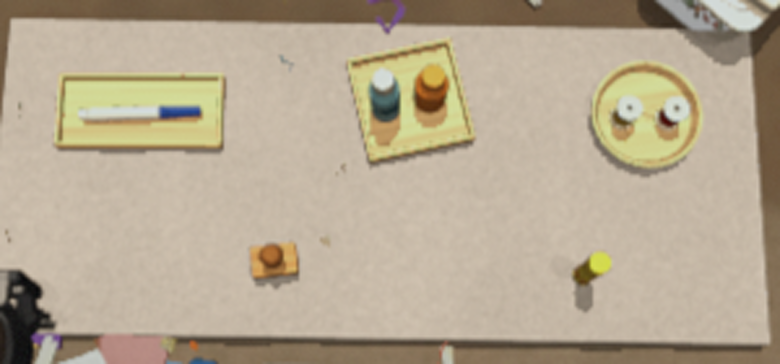

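View pics/f2.png

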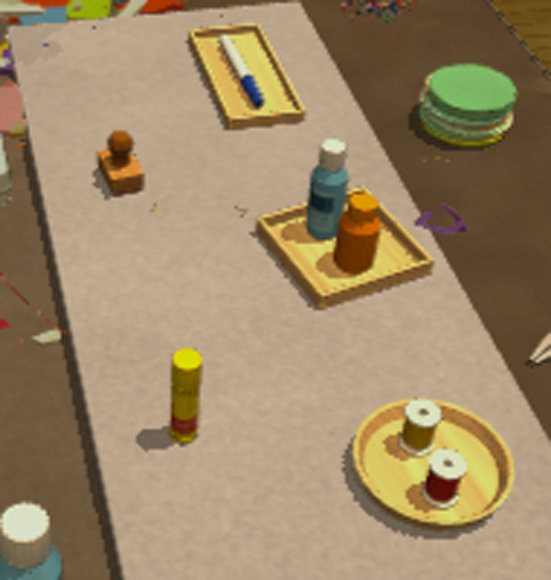

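In the final top crop the marker (140,113) lies flat in its tray. The bottles (384,95) and (432,88) and the spools (628,112) and (675,112) stand inside theirs, and the glue stick and stamp have not moved. Handing in.

```bash
python3 -c "
from workcell import *
print(job_done())"
```

```text
the job is handed in; nothing more can be done
None
```

I handed the job in at about 30 s of the 112 s: the final pictures show both spools, both bottles and the marker in their trays, with the glue stick and stamp where they were. The hand-in returned no verdict.

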